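# Clamp the hardware jar and unscrew its tight cap

## Task

The jar of standoffs stands loose in the cam clamp and its cap is on tight. First throw the clamp's ball-ended lever all the way down so that the jar is gripped and cannot turn, then unscrew the cap anticlockwise, stop turning as soon as the threads let go (a quarter turn is more than enough), and lift it straight up off the jar. Finish while still holding the cap in the gripper, level and just above the open mouth, a couple of centimetres clear of it, with the jar left upright and clamped, not lifted or spun round, and the bottle, reel and screwdriver left alone.

Things in the scene. Friction and masses are not known exactly. Their poses are not given: they have to be found in the camera images.
- clamp: Cam clamp screwed to the bench: base plate 100 x 190 x 12 mm, steel V jaw at its +y end, sprung rubber pad facing it, lever at its -y end. Origin: plate's underside, below the jar's place; z up. All but the lever is under 65 mm high. The pad starts 1 to 2 mm clear of the jar; throwing the lever pushes the jar up to 2 mm into the V and grips it with about 25 N.
- lever (a joint): Lever angle, rad. 0 = open, rod raised 68 degrees from level, leaning away from the jar; 1.1 = fully down (end stop), rod 5 degrees above level, pointing to the clamp's -y, jar clamped. It swings in the clamp's y-z plane, takes 3 to 6 N at the knob and stays where it is left. Starts at 0 to 0.12.
- lever_pivot (a point): Axis of the lever: 86.2 mm on the -y side of the clamp's origin and 44 mm above the bench; the lever turns about the clamp's x axis.
- knob (a point): Centre of the black ball knob, 24 mm in diameter, at the end of the lever's 11 mm rod, 105 mm from the pivot. Open it stands about 141 mm above the bench, down about 53 mm. It can be pinched from above across the clamp's x axis.
- jar: Round glass jar of small standoffs, about 0.4 kg, loose on the base plate between V jaw and pad. Origin: centre of its underside, 12 mm above the bench; z along its axis. Body 66 mm in diameter up to 62 mm height, then a neck; rim (mouth) at 90 mm height, 40 mm wide. Unless clamped it turns with the cap.
- jar_label (a point): Middle of the blank paper label on the jar's side, 33 mm from the jar's axis (along the jar's +x) and 30 mm above its underside. It can face any way.
- cap: Steel twist-off cap, 56 mm wide, 18 mm tall, 70 g. Origin: centre of its lower edge, which when screwed on is 75 mm above the jar's underside (87 mm above the bench); z up. Takes 0.2 to 0.5 N m. Anticlockwise from above it climbs 2.7 mm per rad; its 3 lugs are free after 45 to 55 degrees and it lifts off; by 95 degrees they meet the next thread. Its x axis starts within 7 degrees of the jar's.
- bottle: White plastic dispensing bottle, 56 mm in diameter, 154 mm tall with its steel needle. Origin: centre of its underside. Not part of the job.
- reel: Solder wire reel standing on its flange, 64 mm in diameter, 42 mm tall. Origin: centre of its underside. Not part of the job.
- screwdriver: Screwdriver with a black handle, lying on the bench. Not part of the job.

How it is judged:
By the outcome, as a careful person would: the job done as asked, in the order asked, and still so for the second after the job is handed in, while the arm keeps its last pose, push and grip.
It also fails if it takes over 56 s, if anything falls off the work surface, if the arm or the gripper's body presses on something with over 40 N, if the wrist force passes 120 N, or if a joint passes its speed limit or range.

## Robot

A 6-joint arm with a two-finger parallel gripper is mounted at the origin on the work surface. World frame = base frame: x ahead of the robot, y to its left, z up, the work surface at z = 0. Lengths are in mm, angles in rad, forces in N, time in s.
With the tool pointing down it reaches from about 250 to 775 mm from the base axis. Payload 8.9 kg.
Tool frame: the origin (TCP) lies on the centre line of the jaws, within the pads' length; the fingertips stand 14 mm ahead of it and the grasp point (between the pads) lies 5 mm behind it; z points along the fingers, y is the line along which they close (so a half turn about z gives the same grasp; the last joint's range is limited). The gripper opens to 85 mm and grips with 20 to 120 N. Pads are 22 mm wide; open, the fingers measure 114 mm over their backs; the gripper's body (76 mm by 85 mm) begins 54 mm behind the grasp point. The pads swing forward as they close: fully open they stand 13 mm farther back than shut.
Start: joints at [-1.473, 0.291, -0.153, 1.127, 0, 1.431], TCP at [123.163, -510.348, 245.305] pointing down, gripper open.
Joint ranges: [-2.52, 2.52], [-0.91, 1.74], [-1.3, 1.37], [-1.96, 2.02], [-1.52, 1.47], [-3.14, 3.14]. Speed limits (rad/s): [2.22, 2.22, 2.79, 3.14, 3.14, 3.14].

## Interface

Orientations are given as a 3x3 rotation matrix whose columns are the frame's x, y, z axes.
In Python, from rig import * gives the robot as it stands.
- The arm moves only by the tool inch_along, called after "Call:" as name(argument=value, ...) on one line, values as JSON. Schema: {"type":"object","properties":{"offsets":{"type":"object","properties":{"ticks":{"type":"array","items":{"type":"array","items":{"type":"number"},"minItems":7,"maxItems":7},"minItems":1,"maxItems":20}},"additionalProperties":false,"required":["ticks"]},"grip_force":{"type":"number"},"only":{"type":"string"},"quiet":{"type":"boolean"},"lines":{"type":"string"}},"required":["offsets"],"additionalProperties":false}. offsets is an object whose key "ticks" holds a list of rows, 1 to 20 of them, each of 7 numbers: the opening from 0.0 (shut) to 1.0 (fully open), then dx, dy, dz in units of 25 mm, then a rotation vector rx, ry, rz in units of 0.1 rad; each row is the pose to reach, as a shift and turn from the pose commanded when the call began, along the tool's axes at that moment; what a row does not reach only later rows make up. A row lasts 1/12 s, in which the tool goes at most 41.7 mm and 0.125 rad, less where a joint would pass 70% of its speed; a pose out of reach is approached as far as the arm can. The fingers move at their own pace and stop on an object; grip_force is the grip in N (left out, the last holds). Time passes only in rows, so rows that do not move let the fingers close. The tool returns the time, the measured TCP pose, the force, the opening and the grip force at its end. only (a regular expression) keeps the lines of the reply that match it, lines (a string "A,B") keeps lines A to B, and quiet returns only ok. Input that does not fit is refused with a message, and nothing moves.
- sense(): the state, without advancing time (a new reading comes with each control period).
- get_image(name): name is "scene" or "side" or "wrist"; returns the picture (384x512x3 uint8, blue, green, red); there is no depth.
- camera_model(name): a dict with "fx", "fy", "cx", "cy" (pixels), "k1" (the pictures are not rectified: a ray, as slopes to the right and down, at radius r is drawn at 1 + k1 r^2 times it, then the intrinsics apply), "view" (4x4, takes a point from world to camera coordinates); the wrist camera has in their place "tool_from_camera" (4x4, takes a point from camera to tool coordinates, whose origin is the TCP and whose axes are the flange's). Camera axes: x right, y down, z forward; pixel columns grow to the right and rows downward; lengths in mm; the calibration is good to about 2 mm. A picture is of the moment at which its call begins: read the wrist's pose just before it. camera_model takes no time and is no camera call.
- finish_job(): hands the job in; it is judged then, once.
The state is a dict: "time_s": time; "joint_pos": joint angles; "qvel": joint speeds; "effort": joint torques, N m; "tool_pos": TCP position; "ee_rot": TCP orientation; "ft_force": force on the tool from outside, world axes, zero at the start; "ft_torque": the same for the moment, N m; "width": opening from 0.0 (shut) to 1.0 (fully open); "grip_force": force on a finger pad.
Only numpy, scipy, OpenCV 4.12 (cv2) and the standard library are available. Lean on these libraries where they do the work, as an engineer would, in place of code of your own. Each camera call takes 0.05 s, during which the arm holds its last target. There are 200 camera calls.

## Working session

There is one attempt and no reset: what is moved stays moved. The work goes in short steps, Python scripts to look and compute and a tool call to move; the robot and the scene stay as the last step left them, time stands still between calls to the robot, and variables do not carry over. Pictures are saved under pics/ and viewed, at most 10 in all, crops included, and the job is handed in when it is done.

```bash
mkdir -p pics; ls; python3 - <<'E'
from rig import *
import cv2, numpy as np
s=sense();print(s['time_s'],s['tool_pos'],s['ee_rot'],s['width'])
for n in ['scene','side','wrist']:
    m=camera_model(n);print(n,m)
a=get_image('scene');b=get_image('side');c=get_image('wrist')
for n,i in zip('abc',[a,b,c]): cv2.imwrite(f'pics/{n}0.png',i)
E
```

```text
pics
0.0 [ 123.11281792 -509.9453704   244.73853239] [[ 9.72101504e-01  2.34560544e-01 -1.31378687e-04]
 [ 2.34560521e-01 -9.72100704e-01  1.25827324e-03]
 [ 1.67427940e-04 -1.25398556e-03 -9.99999200e-01]] 0.9997985844434006
scene {'fx': 359.55071702307237, 'fy': 359.55071702307237, 'cx': 255.91372141790532, 'cy': 201.19377110670226, 'k1': -0.08081021056566623, 'view': array([[-8.39314431e-01,  5.43630130e-01, -4.19133779e-03,
         4.18207480e+02],
       [ 3.88814032e-01,  5.94868601e-01, -7.03530380e-01,
        -1.52539395e+02],
       [-3.79967016e-01, -5.92112852e-01, -7.10652825e-01,
         1.24210469e+03],
       [ 0.00000000e+00,  0.00000000e+00,  0.00000000e+00,
         1.00000000e+00]])}
side {'fx': 394.06258185677217, 'fy': 394.06258185677217, 'cx': 254.11271957754633, 'cy': 185.48556535716006, 'k1': -0.048209272581309345, 'view': array([[ 9.70110191e-01, -2.42287546e-01, -1.35263689e-02,
        -5.19726439e+02],
       [-1.45113996e-01, -5.34549587e-01, -8.32585531e-01,
         1.86070588e+02],
       [ 1.94494590e-01,  8.09662574e-01, -5.53731316e-01,
         9.37332074e+02],
       [ 0.00000000e+00,  0.00000000e+00,  0.00000000e+00,
         1.00000000e+00]])}
wrist {'fx': 315.9085217271392, 'fy': 315.9085217271392, 'cx': 255.36726290326416, 'cy': 190.89566836608122, 'k1': -0.0032900499037895117, 'tool_from_camera': array([[ 7.50600897e-04, -9.58661588e-01, -2.84547705e-01,
         7.28213381e+01],
       [ 9.99999705e-01,  6.73376075e-04,  3.69220684e-04,
         3.79206318e-01],
       [-1.62350070e-04, -2.84547898e-01,  9.58661811e-01,
        -1.28522249e+02],
       [ 0.00000000e+00,  0.00000000e+00,  0.00000000e+00,
         1.00000000e+00]])}
```

```bash
python3 - <<'E'
import cv2, numpy as np
a,b=[cv2.imread(f'pics/{n}0.png') for n in 'ab']
cv2.imwrite('pics/ab.png',cv2.resize(np.vstack([a,b]),None,fx=.78,fy=.78))
E
```

```text
(no output)
```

View pics/a0.png

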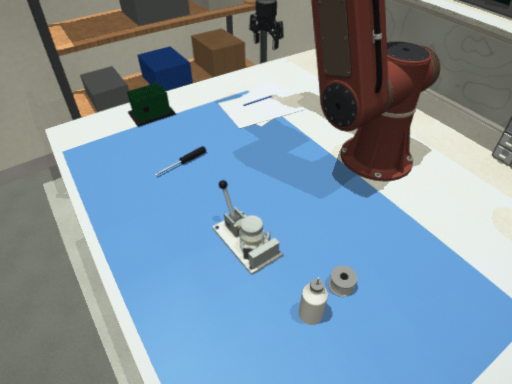

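View pics/b0.png

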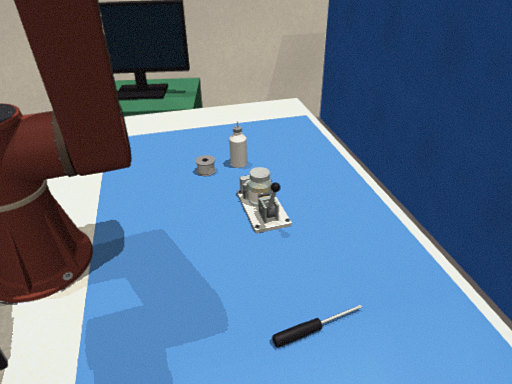

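The scene view shows the clamp with its knob at about (223,185) and the cap top at (251,225). In the side view the knob is at (276,187) and the cap top at (260,174). I'll zoom in on both.

```bash
cat > h.py <<'E'
import numpy as np, cv2
from rig import *
def K(m): return np.array([[m['fx'],0,m['cx']],[0,m['fy'],m['cy']],[0,0,1]]), np.array([0,0,0,0,0,0,0,0.])
def view(n,s=None):
    m=camera_model(n)
    if n!='wrist': return m,m['view']
    T=np.eye(4);T[:3,:3]=s['ee_rot'];T[:3,3]=s['tool_pos']
    return m,np.linalg.inv(T@m['tool_from_camera'])
def proj(n,P,s=None):
    m,V=view(n,s);P=np.atleast_2d(P);c=P@V[:3,:3].T+V[:3,3];u=c[:,:2]/c[:,2:]
    u=u*(1+m['k1']*(u**2).sum(1,keepdims=True))
    return u*[m['fx'],m['fy']]+[m['cx'],m['cy']]
def ray(n,px,s=None):
    m,V=view(n,s);d=(np.array(px)-[m['cx'],m['cy']])/[m['fx'],m['fy']];u=d.copy()
    for _ in range(20): u=d/(1+m['k1']*(u@u))
    R=V[:3,:3];return -R.T@V[:3,3], R.T@np.r_[u,1]
def onz(n,px,z,s=None):
    o,d=ray(n,px,s);return o+d*(z-o[2])/d[2]
def tri(obs):
    A=np.zeros((3,3));b=np.zeros(3)
    for o,d in obs:
        d=d/np.linalg.norm(d);M=np.eye(3)-np.outer(d,d);A+=M;b+=M@o
    return np.linalg.solve(A,b)
E
python3 - <<'E'
from h import *
a,b=[cv2.imread(f'pics/{n}0.png') for n in 'ab']
A=cv2.resize(a[170:290,200:300],None,fx=4,fy=4,interpolation=3)
B=cv2.resize(b[150:250,225:305],None,fx=4.8,fy=4.8,interpolation=3)
cv2.imwrite('pics/crop.png',np.hstack([A,B]))
k=tri([ray('scene',(223,184.5)),ray('side',(276,187))]);print('knob',k)
print('cap',onz('scene',(251,223),105),onz('side',(260,174),105),tri([ray('scene',(251,223)),ray('side',(260,174))]))
for n,l in [('scene',[(213,227),(255,271),(282,252)]),('side',[(258,229),(290,221)])]:
    for p in l: print(n,p,onz(n,p,12))
E
```

```text
knob [581.7412211  -32.42184638 138.85283835]
cap [574.52057968  96.09091638 105.        ] [575.09010018  86.27553586 105.        ] [574.84527812  92.98616318 101.43289078]
scene (213, 227) [629.1314685  -19.04542803  12.        ]
scene (255, 271) [609.5749436  167.70021556  12.        ]
scene (282, 252) [517.97464458 156.74786001  12.        ]
side (258, 229) [539.56195908 -26.67563956  12.        ]
side (290, 221) [629.35782384 -16.8426873   12.        ]
```

View pics/crop.png

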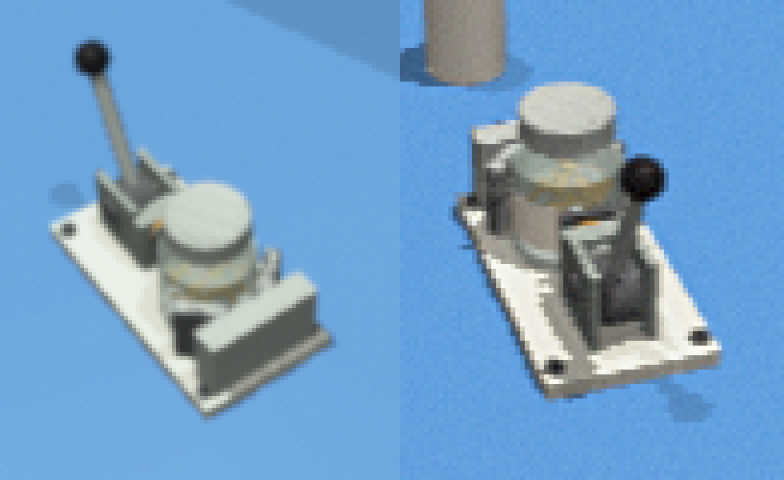

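Corner fits put the clamp's yaw at about 6°, the cap near (575, 93) and the knob near (582, -32, 139). I'll move the wrist camera above the clamp so it sees both.

Units first: shifts go in units of 25 mm and turns go in units of 0.1 rad. So 571 mm is 22.84, -418 mm is -16.72, -1.43 rad is -14.3.

Call:
inch_along(offsets={"ticks": [[1, 22.84, -16.72, 0, 0, 0, -14.3], [1, 22.84, -16.72, 0, 0, 0, -14.3], [1, 22.84, -16.72, 0, 0, 0, -14.3], [1, 22.84, -16.72, 0, 0, 0, -14.3], [1, 22.84, -16.72, 0, 0, 0, -14.3], [1, 22.84, -16.72, 0, 0, 0, -14.3], [1, 22.84, -16.72, 0, 0, 0, -14.3], [1, 22.84, -16.72, 0, 0, 0, -14.3], [1, 22.84, -16.72, 0, 0, 0, -14.3], [1, 22.84, -16.72, 0, 0, 0, -14.3], [1, 22.84, -16.72, 0, 0, 0, -14.3], [1, 22.84, -16.72, 0, 0, 0, -14.3], [1, 22.84, -16.72, 0, 0, 0, -14.3], [1, 22.84, -16.72, 0, 0, 0, -14.3], [1, 22.84, -16.72, 0, 0, 0, -14.3], [1, 22.84, -16.72, 0, 0, 0, -14.3], [1, 22.84, -16.72, 0, 0, 0, -14.3], [1, 22.84, -16.72, 0, 0, 0, -14.3], [1, 22.84, -16.72, 0, 0, 0, -14.3], [1, 22.84, -16.72, 0, 0, 0, -14.3]]})

```text
time_s: 1.82
tool_pos: [579.7, 30.0, 244.8]
ee_rot: [[-0.097, 0.995, -0.001], [0.995, 0.097, -0.0], [-0.0, -0.001, -1.0]]
ft_force: [1.0, -0.6, 1.0]
width: 1.001
grip_force: 0.0
```

```bash
python3 - <<'E'
from h import *
import pickle
s=sense();i=get_image('wrist');cv2.imwrite('pics/w1.png',cv2.resize(i,None,fx=1.5,fy=1.5));pickle.dump(s,open('s1.pkl','wb'))
print(s['tool_pos'],s['ee_rot'],s['joint_pos'],np.abs(s['qvel']).max())
print(onz('scene',(312,318),0),onz('scene',(343,290),0))
E
```

```text
[579.6775573   29.99226244 244.77141547] [[-9.66005736e-02  9.95322329e-01 -1.33834233e-03]
 [ 9.95323226e-01  9.66003824e-02 -2.06904260e-04]
 [-7.66520490e-05 -1.35207028e-03 -9.99999083e-01]] [-7.40662533e-02  3.98338088e-01  2.04470907e-03  1.17582231e+00
 -3.05372401e-04  1.39997888e+00] 0.02678798019569812
[565.07671274 342.34165876   0.        ] [454.5464335  326.65923512   0.        ]
```

View pics/w1.png

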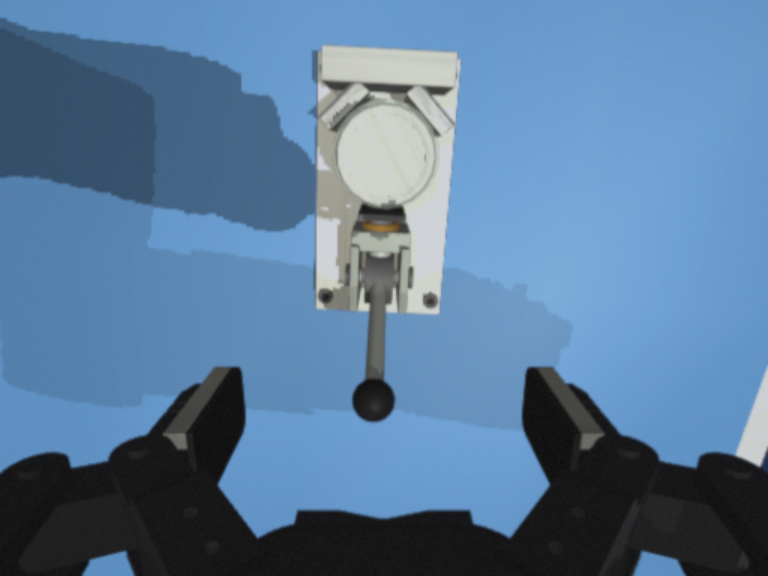

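The wrist view shows the knob at (374,400)/1.5 and the cap top at (386,156)/1.5. The plate corners are at (320,46), (460,53), (317,310) and (439,314), also /1.5.

```bash
python3 - <<'E'
from h import *
import pickle
s=pickle.load(open('s1.pkl','rb'))
p=lambda *a:np.array(a)/1.5
print('corners12',[onz('wrist',p(*q),12,s).round(1) for q in [(320,46),(460,53),(317,310),(439,314)]])
c=onz('wrist',p(386,156),105,s);print('cap',c)
for z in (138.6,141.4): print('knob',onz('wrist',p(374,400),z,s))
print('tri knob',tri([ray('wrist',p(374,400),s),ray('scene',(222.7,184.2)),ray('side',(275.4,187.1))]))
print('tri cap',tri([ray('wrist',p(386,156),s),ray('scene',(251.4,223.6)),ray('side',(259.3,172.5))]))
E
```

```text
corners12 [array([523.1, 163.3,  12. ]), array([620.1, 168.3,  12. ]), array([532.2, -30.2,  12. ]), array([630.7, -23.9,  12. ])]
cap [575.14101997  96.51150401 105.        ]
knob [581.23185312 -33.78780421 138.6       ]
knob [581.13603604 -32.16870025 141.4       ]
tri knob [581.06538062 -33.37052211 139.16673109]
tri cap [575.02404506  96.7550836  103.56154778]
```

The clamp's yaw is about 3°, the origin is near (574.5, 96), and the pivot is near (579, 10). The knob is at (581, -33, 139.7), with the lever about 66° up. Next I'll move over the knob, align, descend and pinch.

Converted, 110 mm is 4.4, 90 mm is 3.6, 0.044 rad is 0.44.

Call:
inch_along(offsets={"ticks": [[0.7, -2.52, -0.188, 0, 0, 0, 0.44], [0.7, -2.52, -0.188, 0, 0, 0, 0.44], [0.7, -2.52, -0.188, 1.2, 0, 0, 0.44], [0.7, -2.52, -0.188, 2.4, 0, 0, 0.44], [0.7, -2.52, -0.188, 3.6, 0, 0, 0.44], [0.7, -2.52, -0.188, 4.4, 0, 0, 0.44], [0.7, -2.52, -0.188, 4.4, 0, 0, 0.44], [0.7, -2.52, -0.188, 4.4, 0, 0, 0.44], [0.2, -2.52, -0.188, 4.4, 0, 0, 0.44], [0, -2.52, -0.188, 4.4, 0, 0, 0.44], [0, -2.52, -0.188, 4.4, 0, 0, 0.44], [0, -2.52, -0.188, 4.4, 0, 0, 0.44], [0, -2.52, -0.188, 4.4, 0, 0, 0.44], [0, -2.52, -0.188, 4.4, 0, 0, 0.44]]}, grip_force=35)

```text
time_s: 3.03
tool_pos: [580.4, -34.2, 137.1]
ee_rot: [[-0.051, 0.999, -0.001], [0.999, 0.051, -0.002], [-0.002, -0.001, -1.0]]
ft_force: [-9.7, -4.8, 12.9]
width: 0.25
grip_force: 33.8
```

```bash
python3 - <<'E'
from h import *
i=get_image('wrist');j=get_image('side')[130:270,190:340]
cv2.imwrite('pics/w2.png',np.hstack([i,cv2.resize(j,(411,384))])[:,:,:][:, 120:])
E
```

```text
(no output)
```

View pics/w2.png

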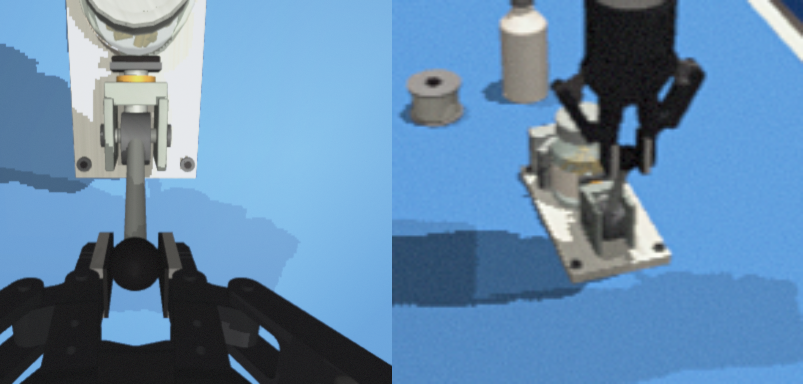

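The ball is held between the pads, at about (135,265) in the wrist half. I'll swing it along the arc now.

Call:
inch_along(offsets={"ticks": [[0, -0.48, 0, 0.28, 0, 0, 0], [0, -0.96, 0, 0.6, 0, 0, 0], [0, -1.4, 0, 1, 0, 0, 0], [0, -1.76, 0, 1.48, 0, 0, 0], [0, -2.04, 0, 2, 0, 0, 0], [0, -2.28, 0, 2.52, 0, 0, 0], [0, -2.4, 0, 3.04, 0, 0, 0], [0, -2.44, 0, 3.44, 0, 0, 0], [0, -2.44, 0, 3.6, 0, 0, 0], [0, -2.44, 0, 3.6, 0, 0, 0], [0, -2.44, 0, 3.6, 0, 0, 0]]})

```text
time_s: 4.05
tool_pos: [583.3, -95.3, 45.6]
ee_rot: [[-0.051, 0.999, -0.003], [0.999, 0.051, -0.002], [-0.002, -0.003, -1.0]]
ft_force: [-6.4, -5.7, -0.8]
width: 0.251
grip_force: 37.4
```

```bash
python3 - <<'E'
from h import *
i=get_image('wrist');j=get_image('side')[130:270,190:340]
cv2.imwrite('pics/w3.png',np.hstack([i,cv2.resize(j,(411,384))])[:,:,:][:, 120:])
E
```

```text
(no output)
```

View pics/w3.png

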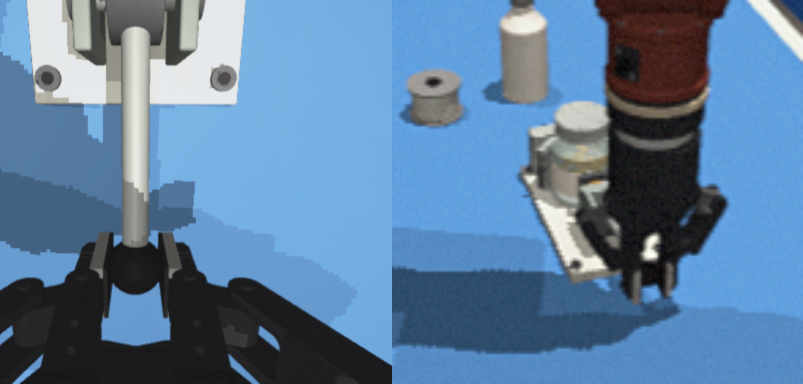

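Converted, 6 mm is 0.24, 3 mm is 0.12.

Call:
inch_along(offsets={"ticks": [[0, 0, 0, 0.12, 0, 0, 0], [0, 0, 0, 0.24, 0, 0, 0], [0, 0, 0, 0.24, 0, 0, 0], [0, 0, 0, 0.24, 0, 0, 0]]})

```text
time_s: 4.48
tool_pos: [583.5, -95.3, 41.2]
ee_rot: [[-0.051, 0.999, -0.002], [0.999, 0.051, -0.003], [-0.002, -0.002, -1.0]]
ft_force: [-12.8, -4.1, 18.0]
width: 0.255
grip_force: 40.6
```

Converted, 30 mm is 1.2, -190 mm is -7.6.

Call:
inch_along(offsets={"ticks": [[0.6, 0, 0, 0, 0, 0, 0], [0.6, 0, 0, 0, 0, 0, 0], [0.6, 0, 0, 0, 0, 0, 0], [0.6, 0, 0, -1.6, 0, 0, 0], [0.6, 0, 0, -3.2, 0, 0, 0], [0.6, 0, 0, -4.8, 0, 0, 0], [0.9, 1.2, 0, -6.4, 0, 0, 0], [0.9, 2.4, 0, -7.6, 0, 0, 0], [0.9, 2.4, 0, -7.6, 0, 0, 0], [0.9, 2.4, 0, -7.6, 0, 0, 0]]})

```text
time_s: 5.32
tool_pos: [583.1, -32.6, 232.1]
ee_rot: [[-0.055, 0.998, 0.005], [0.999, 0.055, -0.001], [-0.001, 0.005, -1.0]]
ft_force: [0.9, -0.0, -0.0]
width: 0.902
grip_force: 0.0
```

```bash
python3 - <<'E'
from h import *
import pickle
s=sense();i=get_image('wrist');j=get_image('side');a=get_image('scene')
pickle.dump((s,i,j,a),open('s4.pkl','wb'));print(s['tool_pos'])
J=cv2.resize(j[150:270,210:310],(400,480),interpolation=3);A=cv2.resize(a[170:290,200:300],(400,480),interpolation=3)
cv2.imwrite('pics/c4.png',np.hstack([A,J]));cv2.imwrite('pics/w4.png',cv2.resize(i,None,fx=1.5,fy=1.5))
E
```

```text
[583.13426562 -32.62452553 232.13439293]
```

View pics/c4.png

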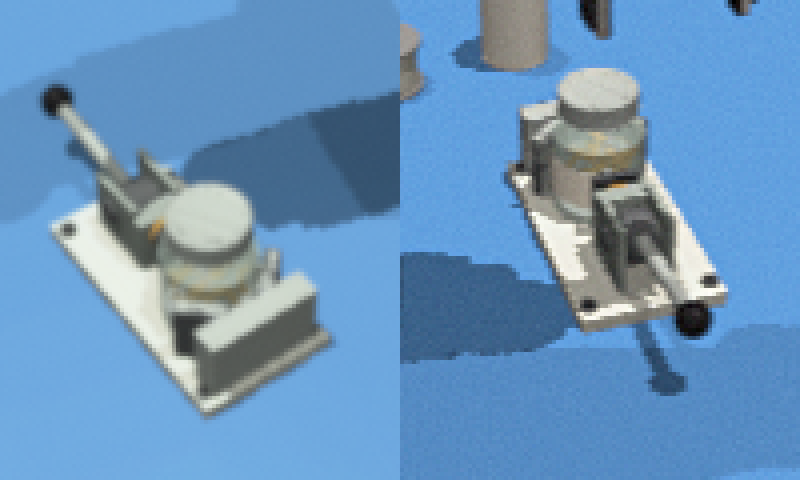

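View pics/w4.png

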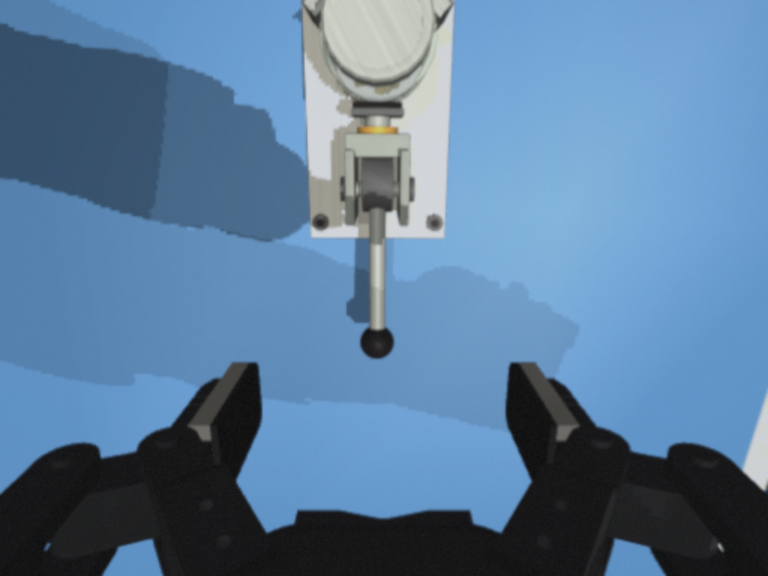

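In these views the knob is at scene (214,195), side (283,230) and wrist (377,342)/1.5. The lever looks nearly level. I'll triangulate its angle and the cap.

```bash
python3 - <<'E'
from h import *
import pickle
s,i,j,a=pickle.load(open('s4.pkl','rb'))
sc=(213.9,194.9);sd=(282.9,229.4);w=np.array((377,342))/1.5-.17
print(tri([ray('wrist',w,s),ray('scene',sc),ray('side',sd)]),tri([ray('scene',sc),ray('side',sd)]))
P=np.array([578.9,10,44]);y=np.array([-.052,.9986,0])
for off in (0,):
  for ph in (5,10,15,20,25):
    k=P-y*105*np.cos(np.radians(ph))+[0,0,105*np.sin(np.radians(ph))]
    print(ph,k.round(1),proj('scene',k).round(1),proj('side',k).round(1),(proj('wrist',k,s)).round(1),w)
E
```

```text
[583.80892648 -92.06350342  53.97940664] [584.01407622 -91.79618465  53.91103433]
5 [584.3 -94.5  53.2] [[213.1 194.6]] [[283.  230.3]] [[251.8 229.4]] [251.16333333 227.83      ]
10 [584.3 -93.3  62.2] [[213.  192.6]] [[282.9 227. ]] [[251.8 231.9]] [251.16333333 227.83      ]
15 [584.2 -91.3  71.2] [[213.1 190.7]] [[282.7 223.6]] [[251.7 233.8]] [251.16333333 227.83      ]
20 [584.  -88.5  79.9] [[213.3 189.1]] [[282.4 220.1]] [[251.7 234.9]] [251.16333333 227.83      ]
25 [583.8 -85.   88.4] [[213.7 187.6]] [[282.  216.4]] [[251.7 235.3]] [251.16333333 227.83      ]
```

The knob is at z≈54 mm, so the lever is fully down. Next I'll hover over the cap and measure its centre.

Converted, 130 mm is 5.2, 47 mm is 1.88.

Call:
inch_along(offsets={"ticks": [[1, 1.6, 0, 0.4, 0, 0, 0], [1, 3.2, 0, 0.8, 0, 0, 0], [1, 4.4, -0.04, 1.6, 0, 0, 0], [1, 5.2, -0.04, 1.88, 0, 0, 0], [1, 5.2, -0.04, 1.88, 0, 0, 0], [1, 5.2, -0.04, 1.88, 0, 0, 0], [1, 5.2, -0.04, 1.88, 0, 0, 0]]})

```text
time_s: 6.05
tool_pos: [573.7, 94.4, 181.4]
ee_rot: [[-0.051, 0.999, -0.001], [0.999, 0.051, -0.001], [-0.0, -0.002, -1.0]]
ft_force: [-0.3, 0.7, -1.0]
width: 1.004
grip_force: 0.0
```

```bash
python3 - <<'E'
from h import *
import pickle
s=sense();i=get_image('wrist');pickle.dump((s,i),open('s5.pkl','wb'))
print(s['tool_pos'],s['ft_force'])
print(proj('wrist',[575,97.5,105],s))
g=cv2.medianBlur(cv2.cvtColor(i,cv2.COLOR_BGR2GRAY),3)
c=cv2.HoughCircles(g,cv2.HOUGH_GRADIENT_ALT,1.5,20,param1=150,param2=.7,minRadius=30,maxRadius=60)
print(c)
if c is not None:
    for x,y,r in c[0]:
        print(onz('wrist',np.array([x,y]),105,s)); cv2.circle(i,(int(x),int(y)),int(r),(0,0,255),1)
cv2.imwrite('pics/w5.png',i)
E
```

```text
[573.68241241  94.39381501 181.39559698] [-0.33360027  0.71703626 -0.96767938]
[[256.93973675 202.37711185]]
[[[258.      196.5      43.12154]]]
[575.49525696 101.74948312 105.        ]
```

View pics/w5.png

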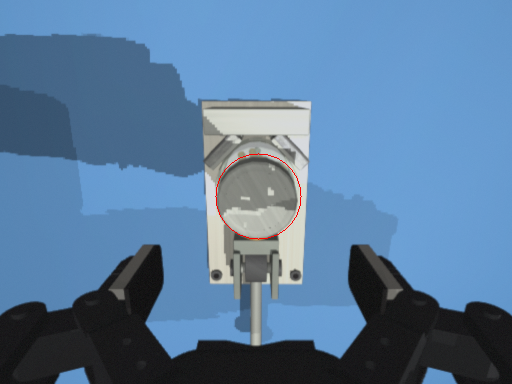

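The cap ring in the wrist view is centred at (258,196.5). I'll check the centre by fitting the projected rim circles in all three cameras.

```bash
python3 - <<'E'
from h import *
import pickle
from scipy.ndimage import map_coordinates
s4,i4,j,a=pickle.load(open('s4.pkl','rb'));s5,i5=pickle.load(open('s5.pkl','rb'))
i1=cv2.resize(cv2.imread('pics/w1.png'),(512,384),interpolation=cv2.INTER_AREA);s1=pickle.load(open('s1.pkl','rb'))
t=np.linspace(0,2*np.pi,120,endpoint=False)
def score(n,img,s,x,y,z,r=28):
    g=cv2.GaussianBlur(img,(0,0),.7).astype(float)
    f=lambda r:np.stack([map_coordinates(g[:,:,k],proj(n,np.c_[x+r*np.cos(t),y+r*np.sin(t),0*t+z],s).T[::-1],order=1) for k in range(3)])
    return np.abs(f(r+1.8)-f(r-1.8)).sum(0).mean()
a0,b0=cv2.imread('pics/a0.png'),cv2.imread('pics/b0.png')
for lab,n,img,s in [('w1 before','wrist',i1,s1),('w5','wrist',i5,s5),('scene','scene',a,None),('side','side',j,None),('scene0','scene',a0,None),('side0','side',b0,None)]:
    G=[(score(n,img,s,x,y,105),x,y) for x in np.arange(568,582,1.) for y in np.arange(88,108,1.)]
    G.sort(reverse=True);print(lab,[(round(q[0]),q[1],q[2]) for q in G[:4]])
E
```

```text
w1 before [(165, np.float64(577.0), np.float64(98.0)), (164, np.float64(577.0), np.float64(97.0)), (163, np.float64(576.0), np.float64(97.0)), (161, np.float64(576.0), np.float64(98.0))]Traceback (most recent call last):
  File "<stdin>", line 13, in <module>
  File "<stdin>", line 10, in score
  File "<stdin>", line 9, in <lambda>
  File "h.py", line 10, in proj
    m,V=view(n,s);P=np.atleast_2d(P);c=P@V[:3,:3].T+V[:3,3];u=c[:,:2]/c[:,2:]
        ~~~~^^^^^
  File "h.py", line 5, in view
    m=camera_model(n)
ValueError: time passes only in moves, steps and waits
```

```bash
sed -i 's/^import numpy as np, cv2/import numpy as np, cv2, functools/; s/^def K.*/camera_model_=functools.lru_cache(lambda n: camera_model(n))/; s/    m=camera_model(n)/    m=camera_model_(n)/' h.py; python3 - <<'E'
from h import *
import pickle
from scipy.ndimage import map_coordinates
s4,i4,j,a=pickle.load(open('s4.pkl','rb'));s5,i5=pickle.load(open('s5.pkl','rb'))
t=np.linspace(0,2*np.pi,120,endpoint=False)
def score(n,img,s,x,y,z,r=28):
    f=lambda r:np.stack([map_coordinates(img[:,:,k],proj(n,np.c_[x+r*np.cos(t),y+r*np.sin(t),0*t+z],s).T[::-1],order=1) for k in range(3)])
    return np.abs(f(r+1.8)-f(r-1.8)).sum(0).mean()
a0,b0=cv2.imread('pics/a0.png'),cv2.imread('pics/b0.png')
for lab,n,img,s in [('w5','wrist',i5,s5),('scene','scene',a,None),('side','side',j,None),('scene0','scene',a0,None),('side0','side',b0,None)]:
    img=cv2.GaussianBlur(img,(0,0),.7).astype(float)
    G=[(score(n,img,s,x,y,105),x,y) for x in np.arange(568,582,1.) for y in np.arange(88,108,1.)]
    G.sort(reverse=True);print(lab,[(round(q[0]),int(q[1]),int(q[2])) for q in G[:5]])
E
```

```text
w5 [(214, 574, 101), (214, 575, 101), (202, 575, 100), (201, 574, 100), (196, 574, 102)]
scene [(111, 575, 98), (110, 574, 98), (110, 575, 99), (110, 574, 99), (108, 575, 97)]
side [(84, 576, 98), (84, 576, 99), (83, 575, 98), (82, 575, 99), (82, 577, 98)]
scene0 [(90, 575, 96), (89, 575, 97), (89, 574, 96), (89, 574, 97), (87, 575, 95)]
side0 [(85, 576, 97), (84, 576, 96), (84, 577, 97), (83, 576, 98), (83, 575, 97)]
```

The rims moved about +2 mm in y when the lever was thrown, so the jar is clamped. The cap centre is at about (575, 99.3). I'll descend and grip it.

Call:
inch_along(offsets={"ticks": [[1, 0.192, 0.06, 1, 0, 0, 0], [1, 0.192, 0.06, 2, 0, 0, 0], [1, 0.192, 0.06, 2.8, 0, 0, 0], [1, 0.192, 0.06, 3.2, 0, 0, 0], [1, 0.192, 0.06, 3.52, 0, 0, 0], [1, 0.192, 0.06, 3.56, 0, 0, 0], [1, 0.192, 0.06, 3.56, 0, 0, 0], [0.5, 0.192, 0.06, 3.56, 0, 0, 0], [0.4, 0.192, 0.06, 3.56, 0, 0, 0], [0.4, 0.192, 0.06, 3.56, 0, 0, 0], [0.4, 0.192, 0.06, 3.56, 0, 0, 0], [0.4, 0.192, 0.06, 3.56, 0, 0, 0], [0.4, 0.192, 0.06, 3.56, 0, 0, 0]]}, grip_force=70)

```text
time_s: 7.18
tool_pos: [574.8, 100.4, 94.8]
ee_rot: [[-0.052, 0.999, 0.0], [0.999, 0.052, -0.0], [-0.0, 0.0, -1.0]]
ft_force: [-6.1, -1.4, 11.1]
width: 0.637
grip_force: 71.7
```

```bash
python3 - <<'E'
from rig import *
s=sense();print(s['ft_torque'],s['ft_force'],s['grip_force'],s['width'])
E
```

```text
[-0.11656739  1.32848003  0.01840679] [-6.09831882 -1.44946405 11.09617676] 71.68927302584052 0.6374800302960248
```

The grip is good: 0.637 opening, about 54–56 mm. I'll start turning anticlockwise, which is negative about the tool z, following the climb.

Converted, -0.3 mm is -0.012, -1.1 mm is -0.044, -0.3 rad is -3.

Call:
inch_along(offsets={"ticks": [[0.4, 0, 0, -0.012, 0, 0, -1], [0.4, 0, 0, -0.02, 0, 0, -2], [0.4, 0, 0, -0.032, 0, 0, -3], [0.4, 0, 0, -0.044, 0, 0, -4], [0.4, 0, 0, -0.044, 0, 0, -4]]})

```text
time_s: 7.6
tool_pos: [574.6, 100.7, 95.6]
ee_rot: [[-0.443, 0.897, -0.0], [0.897, 0.443, 0.0], [0.0, 0.0, -1.0]]
ft_force: [-4.5, 0.2, 9.1]
width: 0.64
grip_force: 72.2
```

```bash
python3 - <<'E'
from h import *
import pickle
s=sense();print(s['ft_torque'],s['ft_force'],s['grip_force'],s['width'])
w,a,j=get_image('wrist'),get_image('scene'),get_image('side')
pickle.dump((w,a,j),open('s6.pkl','wb'))
J=cv2.resize(j[140:260,210:310],(400,480),interpolation=3)
cv2.imwrite('pics/c6.png',np.hstack([J,cv2.resize(w[130:290,190:322],(396,480))]))
E
```

```text
[-0.18738404  1.1918552  -0.05854506] [-4.46923945  0.22691091  9.12167906] 72.2176899947226 0.640354655224463
```

View pics/c6.png

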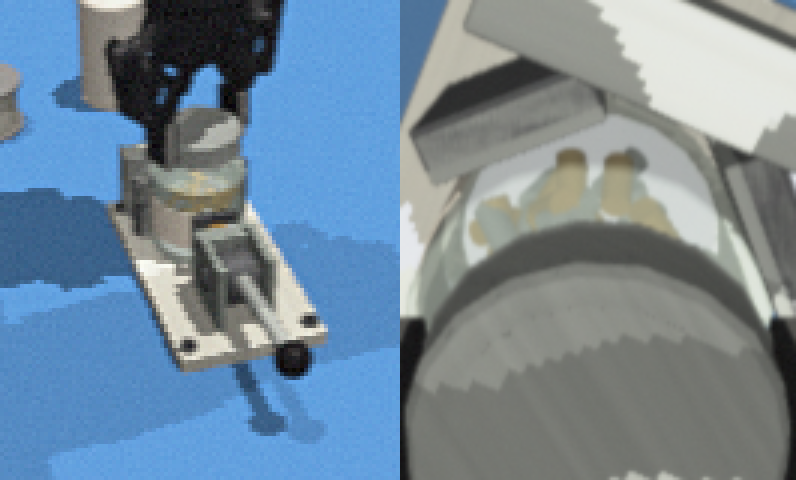

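The side view shows the lever still down and the jar gripped, with the cap in the fingers. I've now viewed all ten pictures, so the remaining checks will be numeric: first, whether the cap and jar have turned.

```bash
cat > chk.py <<'E'
from h import *
import pickle
def polar(n,img,s,c,z,r0,r1,base=0):
    t=np.linspace(0,2*np.pi,720,endpoint=False);r=np.arange(r0,r1,.5)
    R,T=np.meshgrid(r,t,indexing='ij')
    p=proj(n,np.c_[c[0]+R.ravel()*np.cos(T.ravel()),c[1]+R.ravel()*np.sin(T.ravel()),0*R.ravel()+z],s).astype(np.float32)
    g=cv2.cvtColor(img,cv2.COLOR_BGR2GRAY).astype(np.float32)
    return cv2.remap(g,p[:,0].reshape(R.shape),p[:,1].reshape(R.shape),cv2.INTER_LINEAR)
def ori(n,img,s,c,z,R=20):  # brushed-line direction in world, structure tensor, deg
    x=np.arange(-R,R,.5);X,Y=np.meshgrid(x,x)
    p=proj(n,np.c_[c[0]+X.ravel(),c[1]+Y.ravel(),0*X.ravel()+z],s).astype(np.float32)
    g=cv2.cvtColor(img,cv2.COLOR_BGR2GRAY).astype(np.float32)
    m=cv2.remap(g,p[:,0].reshape(X.shape),p[:,1].reshape(X.shape),cv2.INTER_LINEAR)
    h=m-cv2.GaussianBlur(m,(0,0),3);h=np.clip(h,-6,6)
    gx=cv2.Sobel(h,5,1,0);gy=cv2.Sobel(h,5,0,1);k=(X**2+Y**2<(R-2)**2)&(np.abs(gx)+np.abs(gy)<25)
    A=(gx*gx)[k].sum();B=(gy*gy)[k].sum();C=(gx*gy)[k].sum()
    return np.degrees(.5*np.arctan2(2*C,A-B)), np.hypot(2*C,A-B)/(A+B)
E
python3 - <<'E'
from chk import *
s=sense();w=get_image('wrist');pickle.dump((s,w),open('s7.pkl','wb'))
s4,i4,j4,a4=pickle.load(open('s4.pkl','rb'));s5,i5=pickle.load(open('s5.pkl','rb'));_,a6,j6=pickle.load(open('s6.pkl','rb'))
i1=cv2.resize(cv2.imread('pics/w1.png'),(512,384),interpolation=cv2.INTER_AREA);s1=pickle.load(open('s1.pkl','rb'))
print(s['ft_torque'])
print('cap ori w1',ori('wrist',i1,s1,(576,97.5),105),'w5',ori('wrist',i5,s5,(574.5,101),105),'now',ori('wrist',w,s,(574.6,100.7),106))
# jar label region in side/scene: shift before/after
for n,A,B,r in [('side',j4,j6,(slice(186,212),slice(244,275))),('scene',a4,a6,(slice(232,252),slice(236,268)))]:
    x=A[r].astype(np.float32).mean(2);y=B[r].astype(np.float32).mean(2)
    print(n,'mean abs diff',np.abs(x-y).mean(),cv2.phaseCorrelate(x-x.mean(),y-y.mean()))
    big=B[r[0].start-5:r[0].stop+5,r[1].start-8:r[1].stop+8];m=cv2.matchTemplate(big,A[r],cv2.TM_CCOEFF_NORMED);print(cv2.minMaxLoc(m))
E
```

```text
[-0.0851155   1.21001501 -0.01741394]
cap ori w1 (np.float32(32.42968), np.float32(0.5625914)) w5 (np.float32(58.998554), np.float32(0.27332023)) now (np.float32(79.4863), np.float32(0.26438883))
side mean abs diff 9.476841 ((-0.05052525379311135, 0.5861201146421955), 0.9683230610357391)
(-0.05018684267997742, 0.957992434501648, (16, 7), (8, 5))
scene mean abs diff 19.98073 ((-0.8787674798484488, -0.08878731518647776), 0.7223465517163277)
(-0.5040906071662903, 0.8040655255317688, (16, 10), (8, 5))
```

The jar is unmoved: the side view shows zero shift with a 0.96 match. I'll continue to about 58° in total.

Converted, -1.7 mm is -0.068, -1.3 mm is -0.052, -0.61 rad is -6.1.

Call:
inch_along(offsets={"ticks": [[0.4, 0, 0, -0.012, 0, 0, -1], [0.4, 0, 0, -0.02, 0, 0, -2], [0.4, 0, 0, -0.032, 0, 0, -3], [0.4, 0, 0, -0.044, 0, 0, -4], [0.4, 0, 0, -0.052, 0, 0, -5], [0.4, 0, 0, -0.068, 0, 0, -6.1], [0.4, 0, 0, -0.068, 0, 0, -6.1]]})

```text
time_s: 8.38
tool_pos: [573.6, 100.3, 96.5]
ee_rot: [[-0.877, 0.481, -0.002], [0.481, 0.877, -0.001], [0.002, -0.002, -1.0]]
ft_force: [-5.4, -0.8, 3.8]
width: 0.639
grip_force: 73.0
```

```bash
python3 - <<'E'
from chk import *
s=sense();w=get_image('wrist');pickle.dump((s,w),open('s8.pkl','wb'))
print(s['ft_torque'],s['ft_force'])
s5,i5=pickle.load(open('s5.pkl','rb'));s7,w7=pickle.load(open('s7.pkl','rb'))
def hp(m): h=m-cv2.GaussianBlur(m,(0,0),8);return np.clip(h,-8,8)
P5=hp(polar('wrist',i5,s5,(574.5,101),105,6,25))
for lab,ss,ww,z in [('s7',s7,w7,106),('s8',s,w,108)]:
    Q=hp(polar('wrist',ww,ss,ss['tool_pos'][:2],z,6,25))
    c=[(np.corrcoef(P5.ravel(),np.roll(Q,-k,1).ravel())[0,1],k/2) for k in range(-40,180)]
    c.sort(reverse=True);print(lab,'rot',c[0],c[5],ori('wrist',ww,ss,ss['tool_pos'][:2],z))
E
```

```text
[-0.55892874  1.25641726 -0.05171523] [-5.3822349  -0.75767394  3.8301985 ]
s7 rot (np.float64(0.31401064916050736), 48.5) (np.float64(0.3111158084986291), 47.0) (np.float32(78.972015), np.float32(0.25870442))
s8 rot (np.float64(0.3148266718900646), 47.0) (np.float64(0.3129113676963253), 48.0) (np.float32(-68.85575), np.float32(0.40048122))
```

The total turn is 58° with no sign of slip. I'll lift gently and watch the force.

Converted, -3 mm is -0.12, -2 mm is -0.08.

Call:
inch_along(offsets={"ticks": [[0.4, 0, 0, -0.04, 0, 0, 0], [0.4, 0, 0, -0.08, 0, 0, 0], [0.4, 0, 0, -0.12, 0, 0, 0], [0.4, 0, 0, -0.12, 0, 0, 0], [0.4, 0, 0, -0.12, 0, 0, 0]]})

```text
time_s: 8.85
tool_pos: [573.8, 100.1, 98.8]
ee_rot: [[-0.873, 0.487, -0.002], [0.487, 0.873, -0.001], [0.002, -0.002, -1.0]]
ft_force: [-5.3, -3.3, -1.7]
width: 0.636
grip_force: 74.6
```

Converted, -2 mm is -0.08, -6 mm is -0.24.

Call:
inch_along(offsets={"ticks": [[0.4, 0, 0, -0.08, 0, 0, 0], [0.4, 0, 0, -0.16, 0, 0, 0], [0.4, 0, 0, -0.24, 0, 0, 0], [0.4, 0, 0, -0.24, 0, 0, 0]]})

```text
time_s: 9.18
tool_pos: [575.3, 100.8, 105.8]
ee_rot: [[-0.873, 0.487, 0.001], [0.487, 0.873, 0.001], [-0.0, 0.001, -1.0]]
ft_force: [-3.8, 1.5, 1.6]
width: 0.637
grip_force: 74.9
```

Units first: shifts go in units of 25 mm and turns go in units of 0.1 rad. So -20 mm is -0.8, -26 mm is -1.04.

Call:
inch_along(offsets={"ticks": [[0.4, 0, 0, -0.2, 0, 0, 0], [0.4, 0, 0, -0.4, 0, 0, 0], [0.4, 0, 0, -0.6, 0, 0, 0], [0.4, 0, 0, -0.8, 0, 0, 0], [0.4, 0, 0, -0.96, 0, 0, 0], [0.4, 0, 0, -1.04, 0, 0, 0], [0.4, 0, 0, -1.04, 0, 0, 0], [0.4, 0, 0, -1.04, 0, 0, 0], [0.4, 0, 0, -1.04, 0, 0, 0]]})

```text
time_s: 9.93
tool_pos: [575.0, 100.4, 130.9]
ee_rot: [[-0.873, 0.487, -0.0], [0.487, 0.873, -0.0], [0.0, -0.0, -1.0]]
ft_force: [-0.2, 0.5, -0.4]
width: 0.636
grip_force: 74.8
```

```bash
python3 - <<'E'
from chk import *
from scipy.ndimage import map_coordinates
s=sense();print(s['tool_pos'],s['ft_force'],s['qvel'].round(3))
a,j,w=get_image('scene'),get_image('side'),get_image('wrist')
_,_,j4,a4=pickle.load(open('s4.pkl','rb'))
t=np.linspace(0,2*np.pi,120,endpoint=False)
def score(n,g,x,y,z,r=28):
    f=lambda r:np.stack([map_coordinates(g[:,:,k],proj(n,np.c_[x+r*np.cos(t),y+r*np.sin(t),0*t+z],s).T[::-1],order=1) for k in range(3)])
    return np.abs(f(r+1.8)-f(r-1.8)).sum(0).mean()
for n,im in [('scene',a),('side',j),('wrist',w)]:
    g=cv2.GaussianBlur(im,(0,0),.7).astype(float)
    G=sorted([(score(n,g,575,y,z),y,z) for y in range(94,107) for z in range(100,152,2)],reverse=True)[:3]
    print('cap top',n,[(round(q[0]),q[1],q[2]) for q in G])
for n,A,B,(y0,y1,x0,x1) in [('side jar',j4,j,(190,212,244,275)),('side knob',j4,j,(222,238,275,291)),('scene knob',a4,a,(188,203,206,222))]:
    m=cv2.matchTemplate(B[y0-6:y1+6,x0-6:x1+6],A[y0:y1,x0:x1],cv2.TM_CCOEFF_NORMED);print(n,cv2.minMaxLoc(m)[1::2])
E
```

```text
[574.95391872 100.38309004 130.910971  ] [-0.15648547  0.51880779 -0.39077953] [-0.002  0.004 -0.002 -0.001  0.001  0.   ]
cap top scene [(57, 96, 120), (57, 95, 118), (57, 96, 118)]
cap top side [(60, 94, 144), (59, 95, 144), (58, 102, 148)]
cap top wrist [(174, 99, 150), (174, 100, 142), (174, 100, 150)]
side jar (0.9425840973854065, (6, 6))
side knob (0.9827075004577637, (6, 6))
scene knob (0.9954400658607483, (6, 6))
```

The cap is held 36 mm higher, about 21 mm clear of the mouth. The jar and lever are unmoved and there's only slight load on the wrist. I'm handing the job in.

```bash
python3 -c "
from rig import *
print(finish_job())"
```

```text
the job is handed in; nothing more can be done
None
```

I threw the clamp lever fully down, unscrewed the cap about 58° and lifted it off. It's handed in with the gripper holding the cap level about 21 mm above the mouth; camera checks showed the jar and lever unmoved since clamping.

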